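# Click the tube rotor onto the mini centrifuge and shut the lid

### The arm

A 7-joint arm with a two-finger parallel gripper is mounted at the origin on a cart in front of the work surface, level with it; the furniture and walls round the work are solid. World frame = base frame: x ahead of the robot, y to its left, z up, the work surface at z = 0. Lengths are in m, angles in rad, forces in N, time in s.
With the tool pointing down it reaches from about 0.425 to 0.925 m from the base axis. Payload 6.8 kg.
Tool frame: the origin (TCP) lies on the front face of the gripper's body, between the roots of the fingers; the fingertips stand 73 mm ahead of it and the grasp point (between the pads) lies 54 mm ahead of it (env.nose_length is the distance from the TCP to the fingertips, in m); z points along the fingers, y is the direction in which the jaws open and shut (so a half turn about z gives the same grasp; the last joint's range is limited). The gripper opens to 85 mm and grips with 20 to 120 N. Pads are 22 mm wide; open, the fingers measure 114 mm over their backs; the gripper's body (76 mm by 85 mm) begins 54 mm behind the grasp point. The pads swing forward as they close: fully open they stand 13 mm farther back than shut.
Start: joints at [1.013, 0.477, 0.022, 1.555, -0.011, 1.109, -0.083], TCP at [0.293, -0.608, 0.304] pointing down, gripper open.
Joint ranges: [-2.96, 2.96], [-0.34, 2.1], [-1.41, 1.46], [0.24, 2.44], [-1.37, 4.51], [0.17, 1.92], [-2.96, 2.96]. Speed limits (rad/s): [2.39, 2.39, 3.14, 3.14, 3.14, 3.14, 3.14].

### API

Orientations are given as a unit quaternion [w, x, y, z].
In Python, from cell import env, kin, camera, calibration, job gives the robot as it stands. The module is installed in compiled form; this text tells all that it offers. Calls block until the motion is done:
- env.reach(position, orientation): joint-space move of the TCP to a pose.
- env.movel(position, velocity=0.15, rot=None, stop_force=None): straight line of the TCP; rot=None keeps the orientation; velocity is the mean speed in m/s. With stop_force (N) it stops when the force on the tool has changed by that much, and returns True; else False.
- env.goto_joints(angles): joint-space move.
- env.grip(opening, f_grip=None): finger opening in m; f_grip is the grip in N (None keeps the last); returns when the fingers have stopped.
- env.dwell(seconds).
- kin.inverse_kinematics(position, orientation): joint angles nearest the present ones, or None.
- env.get_state(): the state.
- camera(name): name is "scene" or "top" or "wrist"; returns (picture, depth): 384x512x3 uint8, blue, green, red; 384x512 float32, m along the optical axis (not along the pixel's ray), 0 where there is no reading.
- calibration(name): a dict with "fx", "fy", "cx", "cy" (pixels), "k1" (the pictures are not rectified: a ray, as slopes to the right and down, at radius r is drawn at 1 + k1 r^2 times it, then the intrinsics apply), "rvec" (rotation vector, rad) and "tvec" (3), from world to camera coordinates, as OpenCV has them. Camera axes: x right, y down, z forward; pixel columns grow to the right and rows downward; lengths in m; the calibration is good to about 2 mm. A picture is of the moment at which its call begins: read the wrist's pose just before it. calibration takes no time and is no camera call; for the wrist camera it gives the pose at the moment of the call.
A pose or a line that the arm cannot do raises env.PlanningError and nothing moves.
- job.job_done(): hands the job in, once; it reports no verdict.
The state is a dict: "time": time; "qpos": joint angles; "joint_velocities": joint speeds; "joint_torque": joint torques, N m; "tcp_pos": TCP position; "orientation": TCP orientation; "force": force on the tool from outside, world axes, zero at the start; "torque": the same for the moment, N m; "opening": finger opening in m.
Only numpy, scipy, OpenCV 4.12 (cv2) and the standard library are available. Lean on these libraries where they do the work, as an engineer would, in place of code of your own. Each camera call takes 0.05 s, during which the arm holds its last target.

### The job

Get the mini centrifuge ready for a spin: take the round tube rotor (not the long strip rotor) by its knob, slide it down over the drive spindle and press until the sprung balls click and it sits fully home on its seat, then lower the lid gently until it is fully shut. The drive hangs on soft rubber and gives under the push, so go by feel, and never press the rotor onto it with more than 20 N. Leave the strip rotor and the other things on the bench where they are.

Things in the scene. Friction and masses are not known exactly. Their poses are not given: they have to be found in the camera images.
- spinner: Small round white centrifuge, 140 mm across, rim 60 mm high, fixed to the bench. Origin: centre of its underside, on the spindle axis. +x points to the hinge at the back, -x to the front (control nose), +z up. Bowl 96 mm across, floor 20 mm up. The lid's hinge line runs along y through (74, 0, 62) mm.
- spindle_seat (a point): Centre of the flat 28 mm seat flange of the steel drive spindle, 40 mm above the bench; z up. The spindle, 12.4 mm thick with a domed tip, rises 35 mm from here; three sprung balls stand out of it 12 mm above the seat. Flange and spindle hang together on soft rubber and give straight down under a push: about 8 mm at the force of the click, 13.5 mm at 20 N.
- rotor_mid (a point): Round tube rotor, on its axis half-way up, 28 mm above its underside; z up. Loose, 90 to 180 g: dark grey 76 mm disc with six tube holes (top 22 mm above the underside), fluted 24 mm grip knob from 28 to 56 mm. Bore open below: mouth 20 mm, narrowing to 14 mm 9 mm up. Home = underside on the seat flange, this point 28 mm above it. The balls bite from 11 mm above home, click 4 mm above home at 11 to 15 N; if the bore rubs sideways it takes more.
- strip_mid (a point): Long strip rotor, on its axis half-way up, 28 mm above its underside. Same dark grey grip knob, but a bar 92 x 30 mm with two rows of small holes in place of the disc. To be left alone.
- spinner_lid (a joint): Lid angle in rad: 0 shut, 1.7 to 1.9 (standing open) at the start, 1.95 the stop. Stiff hinge: the lid stays at any angle; 1 to 2 N at the tab moves it.
- lid_tab (a point): Middle of the outer face (top face when shut) of the lid's front tab, 34 mm long, 38 mm wide, 5 mm thick, 159 mm from the hinge line and, when shut, 6 mm above it. The tab stands free of the clear dome lid, 138 mm across and 40 mm high. Axes: x from tab to hinge, z out of the outer face, y along the hinge.
- tape: Roll of white tape lying flat, 53 mm across, 19 mm high, between the places of the two rotors; origin: centre of its underside. A bystander.
- timer: Timer, 64 x 66 x 19 mm, lying on the right of the rotors; origin: centre of its underside. A bystander.
- tube_block: Low block for micro tubes, 66 x 104 x 26 mm, to the left of the centrifuge; origin: centre of its underside. A bystander.

How it is judged:
By the outcome, as a careful person would: the job done as asked, in the order asked, and still so for the second after the job is handed in, with the robot touching nothing.
It also fails if it takes over 67 s, if anything falls off the work surface, if the arm or the gripper's body presses on something with over 40 N, if the wrist force passes 120 N, or if a joint passes its speed limit or range.

## Working session

There is one attempt and no reset: what is moved stays moved. The work goes in short steps, each a Python script; the robot and the scene stay as the last script left them, time stands still between calls to the robot, and variables do not carry over. Pictures are saved under pics/ and viewed, and the job is handed in when it is done.

```bash
mkdir -p pics; ls; cat > h.py <<'E'
import numpy as np, cv2
from cell import env,kin,camera,calibration,job
E
python3 - <<'E'
from h import *
for n in("scene","top"):
    c=calibration(n); p,d=camera(n); cv2.imwrite(f"pics/{n}0.png",p); np.savez(f"{n}0.npz",p=p,d=d,**{k:np.array(v) for k,v in c.items()}); print(n,c)
s=env.get_state(); print(s)
E
```

```text
pics
scene {'fx': 399.02880137801145, 'fy': 399.02880137801145, 'cx': 258.2601154757842, 'cy': 193.45703122106138, 'k1': 0.013659993201219732, 'rvec': array([ 1.97362075, -0.68540789,  0.42886033]), 'tvec': array([-0.27997422,  0.22233521,  0.80560028])}
top {'fx': 416.27515559844585, 'fy': 416.27515559844585, 'cx': 251.1844058748179, 'cy': 198.68335535664184, 'k1': -0.010959042103180884, 'rvec': array([ 2.19435773, -2.1981788 ,  0.06327997]), 'tvec': array([0.1159936 , 0.46104032, 1.2556985 ])}
{'time': 0.1, 'qpos': array([ 1.01288871,  0.47773998,  0.02236872,  1.55635261, -0.01152825,
        1.1092983 , -0.08308087]), 'joint_velocities': array([-1.35400080e-04, -1.76185900e-03,  8.30167504e-05, -2.82871954e-03,
        4.00783575e-04,  8.39181783e-04, -7.28016239e-04]), 'joint_torque': array([ 5.26880453e-03, -5.97763538e+01,  1.61428269e+00, -2.81952488e+01,
        1.29148189e-02,  5.06723023e-03,  1.07052799e-05]), 'tcp_pos': array([ 0.29329417, -0.60748958,  0.3030082 ]), 'orientation': array([-8.00066006e-04,  9.74814846e-01,  2.23014169e-01, -2.38902947e-04]), 'force': array([ 0.45669605, -1.06446834,  0.36025271]), 'torque': array([-0.02652087, -0.03079243, -0.02672707]), 'opening': 0.08549494785554929}
```

View pics/scene0.png

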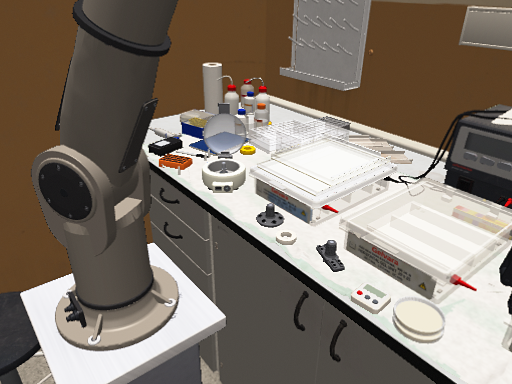

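View pics/top0.png

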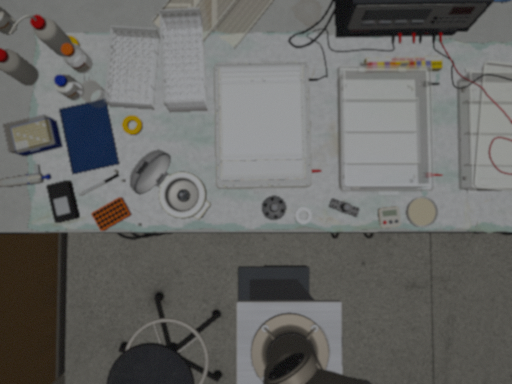

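```bash
cat >> h.py <<'E'
def world(c,u,v,depth=None,z=None):
    K=np.array([[c['fx'],0,c['cx']],[0,c['fy'],c['cy']],[0,0,1.]])
    R=cv2.Rodrigues(np.array(c['rvec']))[0]; t=np.array(c['tvec']).reshape(3)
    uv=np.array([np.atleast_1d(u),np.atleast_1d(v)],float).T.reshape(-1,1,2)
    p=cv2.undistortPoints(uv,K,np.array([float(c['k1']),0,0,0])).reshape(-1,2)
    ray=np.c_[p,np.ones(len(p))]
    o=-R.T@t; rw=ray@R
    if depth is not None: s=np.atleast_1d(depth)
    else: s=(z-o[2])/rw[:,2]
    return o+rw*s[:,None]
def proj(c,P):
    K=np.array([[c['fx'],0,c['cx']],[0,c['fy'],c['cy']],[0,0,1.]])
    return cv2.projectPoints(np.array(P,float).reshape(-1,1,3),np.array(c['rvec']),np.array(c['tvec']).reshape(3),K,np.array([float(c['k1']),0,0,0]))[0].reshape(-1,2)
def cloud(c,d):
    v,u=np.mgrid[0:384,0:512]
    return world(c,u.ravel(),v.ravel(),depth=d.ravel()).reshape(384,512,3)
E
python3 - <<'E'
from h import *
for n in("top","scene"):
    c=dict(np.load(n+"0.npz")); 
    print(n,"cam",world(c,0,0,depth=0.0), "proj tcp,base",proj(c,[[0.293,-.608,.304],[0,0,0]]))
    P=cloud(c,c['d'])
    if n=="top":
        for nm,u,v,z in [("rotor",273,208,.056),("tape",304,215,.019),("strip",344,208,.056),("timer",388,216,.019),("block",111,214,.026),("spinner",183,195,.06),("nose",205,211,.04),("lid",150,172,.15)]:
            print(nm,world(c,u,v,z=z).round(3),P[v,u].round(3))
    im=cv2.resize(c['p'][120:240,80:440] if n=="top" else c['p'][90:320,140:400],None,fx=2.2 if n=="top" else 2.5,fy=2.2 if n=="top" else 2.5,interpolation=cv2.INTER_CUBIC)
    cv2.imwrite(f"pics/{n}0z.png",im)
E
```

```text
top cam [[0.39342063 0.12042966 1.27808775]] proj tcp,base [[560.09154626 263.13770966]
 [289.57690684 351.28220958]]
rotor [[0.431 0.051 0.056]] [0.431 0.052 0.06 ]
tape [[ 0.411 -0.044  0.019]] [ 0.411 -0.046  0.008]
strip [[ 0.431 -0.158  0.056]] [ 0.431 -0.158  0.055]
timer [[ 0.408 -0.299  0.019]] [ 0.408 -0.299  0.021]
block [[0.415 0.537 0.026]] [0.415 0.537 0.026]
spinner [[0.47  0.315 0.06 ]] [0.469 0.314 0.068]
nose [[0.423 0.253 0.04 ]] [0.423 0.253 0.034]
lid [[0.527 0.391 0.15 ]] [0.536 0.408 0.078]
scene cam [[-0.16702499 -0.64298684  0.57920714]] proj tcp,base [[585.78618004 290.02554794]
 [119.21059121 303.88007399]]
```

```bash
python3 - <<'E'
from h import *
p,d=camera("wrist"); c=calibration("wrist"); print(c, world(c,0,0,depth=0.))
cv2.imwrite("pics/w0.png",p)
E
```

```text
{'fx': 336.06388889507355, 'fy': 336.06388889507355, 'cx': 254.42892044241574, 'cy': 193.01826844453277, 'k1': -0.08487332168298924, 'rvec': array([-2.41300064,  1.51456572,  0.25609035]), 'tvec': array([-0.67425502, -0.04333384,  0.38072175])} [[ 0.36845372 -0.57134018  0.37317417]]
```

View pics/scene0z.png

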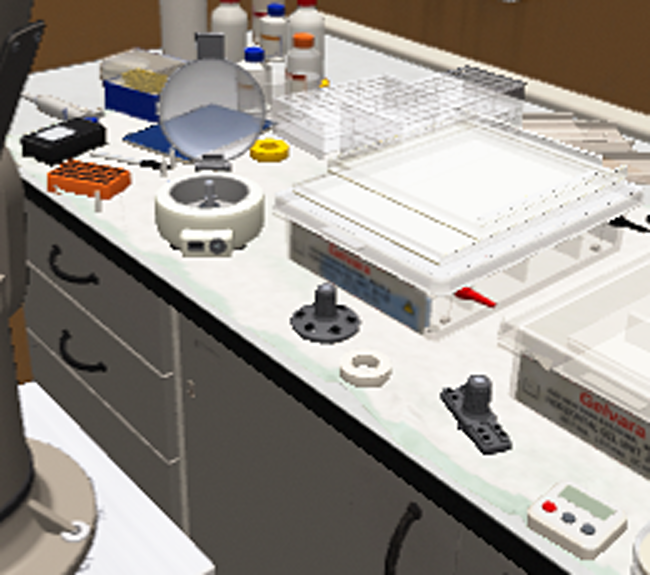

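View pics/w0.png

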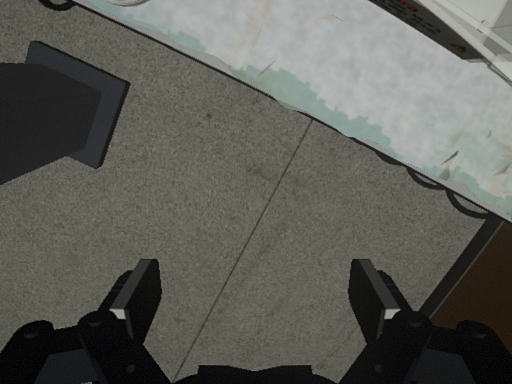

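```bash
cat >> h.py <<'E'
from scipy.spatial.transform import Rotation as Rot
def q2R(q): return Rot.from_quat([q[1],q[2],q[3],q[0]])
def R2q(R): x=R.as_quat(); return np.array([x[3],x[0],x[1],x[2]])
def down(yaw):
    "tool z down; tool x axis at world yaw"
    c,s=np.cos(yaw),np.sin(yaw)
    return R2q(Rot.from_matrix(np.array([[c,s,0],[s,-c,0],[0,0,-1]])))
E
python3 - <<'E'
from h import *
s=env.get_state(); c=calibration("wrist")
R=q2R(s['orientation']); print("tool axes",R.as_matrix().round(3))
o=world(c,0,0,depth=0.)[0]; print("cam in tool",R.inv().apply(o-s['tcp_pos']))
Rc=cv2.Rodrigues(c['rvec'])[0]; print("cam axes in tool (cols)",(R.inv().as_matrix()@Rc.T).round(3))
for nm,xy in [("rotor",(0.431,.051)),("spin",(.47,.315))]:
  for z in (.10,.25):
    out=[]
    for a in range(-180,180,15):
        q=kin.inverse_kinematics([*xy,z],down(np.radians(a)))
        out.append((a,None if q is None else np.round(q,1).tolist()))
    print(nm,z,[o[0] for o in out if o[1] is not None]); print(out[10:14])
E
```

```text
tool axes [[ 0.901  0.435 -0.001]
 [ 0.435 -0.901  0.001]
 [-0.    -0.001 -1.   ]]
cam in tool [ 8.34121888e-02 -5.13955722e-05 -7.00303011e-02]
cam axes in tool (cols) [[-0.    -0.945 -0.327]
 [ 1.    -0.     0.   ]
 [-0.    -0.327  0.945]]
rotor 0.1 [-180, -165, -150, -135, -120, -105, -90, -75, -60, -45, -30, -15, 0, 15, 30, 45, 60, 75, 90, 105, 120, 135, 150, 165]
[(-30, [-0.1, 0.4, -0.2, 2.3, 0.2, 0.5, -2.5]), (-15, [-0.1, 0.4, -0.2, 2.3, 0.2, 0.5, -2.3]), (0, [0.0, 0.4, -0.3, 2.2, 0.3, 0.5, -2.1]), (15, [0.0, 0.4, -0.4, 2.2, 0.3, 0.5, -1.9])]
rotor 0.25 [-180, -165, -150, -135, -120, -105, -90, -75, -60, -45, -30, -15, 0, 15, 30, 45, 60, 75, 90, 105, 120, 135, 150, 165]
[(-30, [0.1, 0.2, -0.4, 2.1, 0.1, 0.8, -2.5]), (-15, [0.2, 0.2, -0.5, 2.1, 0.1, 0.8, -2.2]), (0, [0.2, 0.2, -0.5, 2.1, 0.1, 0.8, -2.0]), (15, [0.2, 0.2, -0.5, 2.1, 0.1, 0.9, -1.7])]
spin 0.1 [-180, -165, -150, -135, -120, -105, -90, -75, -60, -45, -30, -15, 0, 15, 30, 45, 60, 75, 90, 105, 120, 135, 150, 165]
[(-30, [-1.2, 0.7, 0.6, 2.0, -0.6, 0.7, -2.2]), (-15, [-0.3, 0.6, -0.5, 1.9, 0.4, 0.7, -2.9]), (0, [-0.3, 0.6, -0.5, 1.9, 0.5, 0.7, -2.7]), (15, [-0.3, 0.6, -0.6, 1.9, 0.5, 0.7, -2.4])]
spin 0.25 [-180, -165, -150, -135, -120, -105, -90, -75, -60, -45, -30, -15, 0, 15, 30, 45, 60, 75, 90, 105, 120, 135, 150, 165]
[(-30, [-1.3, 0.5, 0.9, 1.9, -0.4, 0.9, -2.4]), (-15, [-0.0, 0.5, -0.9, 1.8, 0.5, 1.0, -2.9]), (0, [0.0, 0.5, -0.9, 1.8, 0.5, 1.0, -2.7]), (15, [-0.0, 0.5, -0.9, 1.8, 0.5, 1.0, -2.4])]
```

View pics/top0z.png

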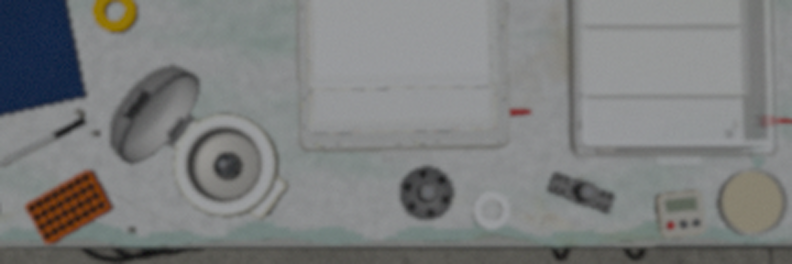

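```bash
python3 - <<'E'
from h import *
for a in (52,232,142,97):
  for p in [(0.431,.051,.1),(0.431,.051,.26),(.47,.315,.13),(.47,.315,.28),(.54,.405,.28),(.417,.248,.15)]:
    q=kin.inverse_kinematics(p,down(np.radians(a))); print(a,p,None if q is None else q.round(2))
t=env.get_state()['time']
env.reach([.431,.051,.26],down(np.radians(232)))
s=env.get_state(); print(s['time']-t,s['tcp_pos'],s['qpos'].round(2))
c=calibration("wrist"); p,d=camera("wrist"); cv2.imwrite("pics/w1.png",p); np.savez("w1.npz",p=p,d=d,tcp=s['tcp_pos'],q=s['orientation'],**c)
print(proj(c,[[.431,.051,.056]]))
E
```

```text
52 (0.431, 0.051, 0.1) [ 0.12  0.46 -0.45  2.24  0.41  0.52 -1.31]
52 (0.431, 0.051, 0.26) [ 0.29  0.18 -0.6   2.12  0.14  0.88 -1.05]
52 (0.47, 0.315, 0.13) [-0.18  0.62 -0.69  1.92  0.54  0.79 -1.83]
52 (0.47, 0.315, 0.28) [ 0.06  0.51 -1.01  1.8   0.49  1.11 -1.78]
52 (0.54, 0.405, 0.28) [-0.16  0.65 -0.89  1.53  0.53  1.21 -1.8 ]
52 (0.417, 0.248, 0.15) [-0.05  0.5  -0.76  2.09  0.51  0.74 -1.79]
232 (0.431, 0.051, 0.1) [ 0.68  0.77 -1.19  2.21  1.    0.88  1.32]
232 (0.431, 0.051, 0.26) [ 0.76  0.33 -1.17  2.1   0.38  0.95  1.86]
232 (0.47, 0.315, 0.13) [ 0.02  0.75 -0.99  1.9   0.79  0.94  1.12]
232 (0.47, 0.315, 0.28) [ 0.16  0.6  -1.18  1.79  0.6   1.17  1.26]
232 (0.54, 0.405, 0.28) [-0.02  0.8  -1.19  1.52  0.75  1.33  1.2 ]
232 (0.417, 0.248, 0.15) [ 0.24  0.71 -1.19  2.07  0.84  0.95  1.07]
142 (0.431, 0.051, 0.1) [ 0.24  0.49 -0.59  2.23  0.53  0.55  0.15]
142 (0.431, 0.051, 0.26) [ 0.47  0.22 -0.8   2.11  0.2   0.89  0.46]
142 (0.47, 0.315, 0.13) [ 0.07  0.8  -1.08  1.9   0.86  0.99 -0.5 ]
142 (0.47, 0.315, 0.28) [ 0.11  0.55 -1.1   1.79  0.54  1.14 -0.26]
142 (0.54, 0.405, 0.28) [-0.06  0.74 -1.09  1.53  0.67  1.29 -0.32]
142 (0.417, 0.248, 0.15) [ 0.22  0.68 -1.14  2.08  0.8   0.92 -0.47]
97 (0.431, 0.051, 0.1) [ 0.18  0.48 -0.52  2.24  0.47  0.53 -0.58]
97 (0.431, 0.051, 0.26) [ 0.38  0.2  -0.7   2.11  0.16  0.88 -0.3 ]
97 (0.47, 0.315, 0.13) [ 0.06  0.79 -1.06  1.9   0.85  0.98 -1.28]
97 (0.47, 0.315, 0.28) [ 0.09  0.54 -1.07  1.8   0.52  1.12 -1.03]
97 (0.54, 0.405, 0.28) [-0.08  0.72 -1.04  1.53  0.64  1.27 -1.09]
97 (0.417, 0.248, 0.15) [ 0.18  0.64 -1.08  2.08  0.76  0.89 -1.22]
2.4 [0.43134998 0.05035671 0.25999872] [ 0.76  0.33 -1.17  2.1   0.38  0.95  1.86]
[[254.73027322 182.86181219]]
```

View pics/w1.png

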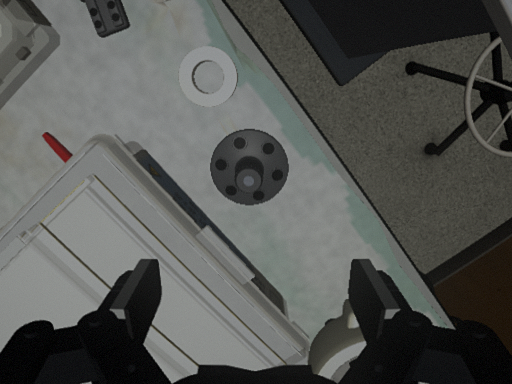

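```bash
python3 - <<'E'
from h import *
c=dict(np.load("w1.npz")); P=cloud(c,c['d']); 
t=dict(np.load("top0.npz")); T=cloud(t,t['d'])
for n,Q in (("w",P),("t",T)):
    m=(Q[...,0]<.56)&(Q[...,0]>.44)&(Q[...,1]<.12)&(Q[...,1]>-.05)&(Q[...,2]>.02)&(Q[...,2]<.12)
    X=Q[m]
    for lo in np.arange(.44,.56,.01):
        k=(X[:,0]>=lo)&(X[:,0]<lo+.01)
        if k.sum(): print(n,lo.round(2),k.sum(),np.percentile(X[k,2],[5,50,95]).round(3),np.percentile(X[k,1],[5,95]).round(3))
# knob & disc
r=np.hypot(P[...,0]-.431,P[...,1]-.051)
k=(r<.05)&(P[...,2]>.05)&(P[...,2]<.062); print("knob top",k.sum(),P[k].mean(0),P[k].min(0),P[k].max(0))
k2=(r<.06)&(P[...,2]>.017)&(P[...,2]<.03); print("disc",k2.sum(),P[k2].mean(0),P[k2].min(0),P[k2].max(0))
k3=(P[...,2]<.01)&(P[...,2]>-.02)&(r<.1); print("bench z",np.median(P[k3][:,2]))
g=cv2.cvtColor(c['p'],cv2.COLOR_BGR2GRAY)
cv2.imwrite("pics/w1z.png",cv2.resize(c['p'][110:230,180:330],None,fx=5,fy=5,interpolation=cv2.INTER_CUBIC))
E
```

```text
w 0.44 344 [0.02  0.022 0.057] [0.023 0.072]
w 0.45 256 [0.02  0.021 0.022] [0.024 0.06 ]
w 0.46 43 [0.02  0.021 0.021] [0.042 0.055]
w 0.47 460 [0.086 0.089 0.09 ] [0.05  0.104]
w 0.48 891 [0.073 0.089 0.09 ] [0.024 0.115]
w 0.49 3975 [0.073 0.089 0.091] [-0.044  0.108]
w 0.5 3429 [0.023 0.09  0.092] [-0.041  0.105]
w 0.51 3269 [0.09  0.094 0.1  ] [-0.04   0.111]
w 0.52 2458 [0.091 0.1   0.102] [-0.042  0.107]
w 0.53 1953 [0.091 0.099 0.101] [-0.044  0.111]
w 0.54 1768 [0.091 0.099 0.101] [-0.044  0.112]
w 0.55 1610 [0.091 0.099 0.101] [-0.044  0.112]
t 0.44 42 [0.02  0.024 0.056] [0.019 0.071]
t 0.45 44 [0.02  0.022 0.026] [0.023 0.067]
t 0.46 9 [0.021 0.023 0.025] [0.031 0.055]
t 0.47 26 [0.085 0.089 0.092] [0.054 0.107]
t 0.48 67 [0.079 0.09  0.094] [0.053 0.109]
t 0.49 236 [0.073 0.089 0.094] [-0.041  0.111]
t 0.5 180 [0.088 0.091 0.095] [-0.041  0.11 ]
t 0.51 234 [0.088 0.093 0.098] [-0.039  0.111]
t 0.52 231 [0.092 0.101 0.105] [-0.037  0.112]
t 0.53 181 [0.094 0.099 0.103] [-0.042  0.11 ]
t 0.54 225 [0.094 0.1   0.104] [-0.037  0.11 ]
t 0.55 186 [0.092 0.099 0.104] [-0.042  0.112]
knob top 600 [0.43320409 0.04508466 0.05560068] [0.42184629 0.03406114 0.05024565] [0.44610405 0.05801956 0.05814984]
disc 3467 [0.43193809 0.04325733 0.01991247] [0.39722434 0.00937472 0.01700418] [0.47059935 0.08257852 0.02995335]
bench z 0.004064137120151329
```

View pics/w1z.png

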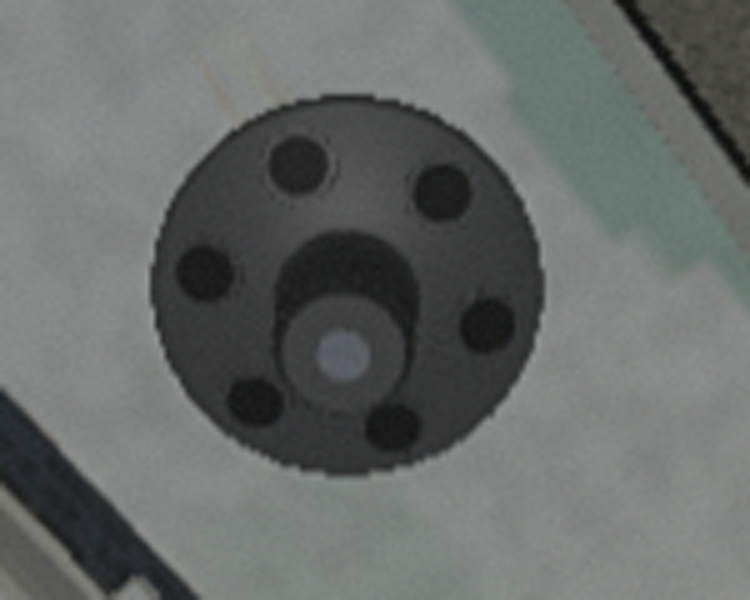

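```bash
cat >> h.py <<'E'
def snap(name):
    s=env.get_state(); c=calibration("wrist"); p,d=camera("wrist"); cv2.imwrite(f"pics/{name}.png",p)
    np.savez(name+".npz",p=p,d=d,tcp=s['tcp_pos'],q=s['orientation'],**c); return s,c,p,d
def info(tag=""):
    s=env.get_state(); print(tag,"t=%.2f"%s['time'],"tcp",s['tcp_pos'].round(4),"F",s['force'].round(2),"T",s['torque'].round(3),"op %.4f"%s['opening']); return s
E
python3 - <<'E'
from h import *
c=dict(np.load("w1.npz"))
print("knob",world(c,248.5,180.6,z=.056),"disc",world(c,249.4,167,z=.022))
xy=world(c,248.5,180.6,z=.056)[0,:2]
env.reach([*xy,.26],down(np.pi)); env.grip(.045)
info(); snap("w2"); c=calibration("wrist"); print(proj(c,[[*xy,.056]]))
cv2.imwrite("pics/w2z.png",cv2.resize(cv2.imread("pics/w2.png")[110:230,180:330],None,fx=5,fy=5,interpolation=cv2.INTER_CUBIC))
E
```

```text
knob [[0.4339292  0.04613823 0.056     ]] disc [[0.4317667  0.04387508 0.022     ]]
 t=3.85 tcp [0.4339 0.0461 0.26  ] F [ 0.36  0.12 -0.18] T [ 0.016 -0.006 -0.013] op 0.0455
[[254.98538711 182.52022435]]
```

View pics/w2.png

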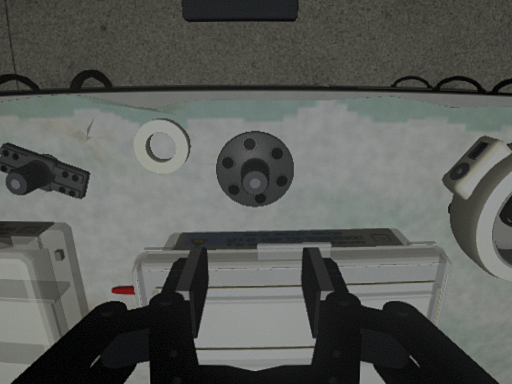

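View pics/w2z.png

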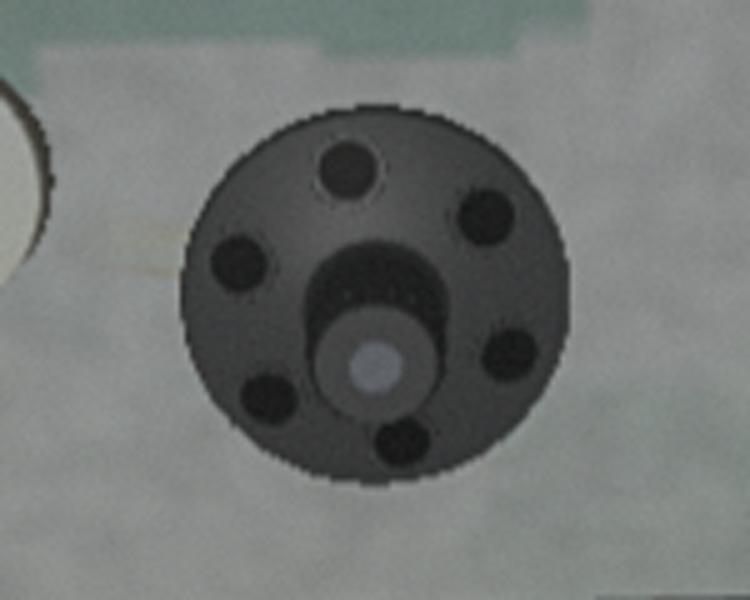

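```bash
python3 - <<'E'
from h import *
c=dict(np.load("w2.npz")); print(world(c,255,182.8,z=.056),world(c,255,169,z=.022), env.nose_length)
env.movel([.4339,.0461,.15],velocity=.15)
print(env.movel([.4339,.0461,.103],velocity=.08,stop_force=4)); info("down")
s,c,p,d=snap("w3")
env.grip(.015,f_grip=60); info("grip"); snap("w4")
E
```

```text
[[0.43416646 0.04614597 0.056     ]] [[0.43104645 0.04618176 0.022     ]] 0.0726
False
down t=5.53 tcp [0.4341 0.0463 0.1033] F [ 0.85 -0.24 -0.24] T [-0.009 -0.065  0.048] op 0.0447
grip t=5.90 tcp [0.4343 0.0462 0.1036] F [-1.09 -0.25  4.99] T [-0.045  0.222  0.008] op 0.0225
```

View pics/w3.png

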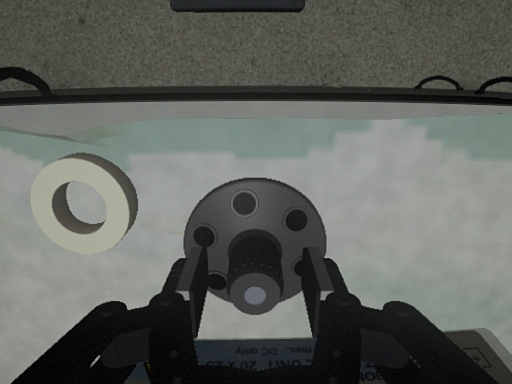

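View pics/w4.png

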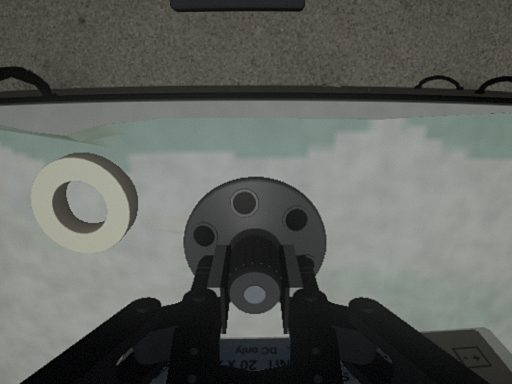

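```bash
python3 - <<'E'
from h import *
for n,u,v in(("w3",255.5,296),("w4",256,295)):
    c=dict(np.load(n+".npz")); print(world(c,u,v,z=.056))
env.grip(.045); 
s,c,p,d=snap("w5")
env.movel([.4341,.0462,.279],velocity=.25)
env.movel([.469,.314,.279],velocity=.25)
info(); snap("w6"); c=calibration("wrist"); print(proj(c,[[.469,.314,.075]]))
E
```

```text
[[0.43503467 0.04634209 0.056     ]]
[[0.43500774 0.04650179 0.056     ]]
 t=8.43 tcp [0.469  0.3127 0.2783] F [ 0.25  0.12 -0.45] T [-0.003  0.005  0.053] op 0.0449
[[257.11106302 182.565704  ]]
```

View pics/w6.png

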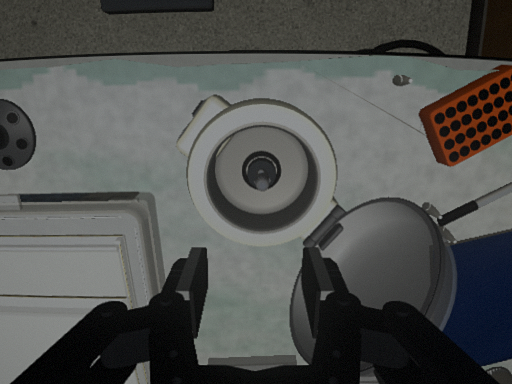

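View pics/w5.png

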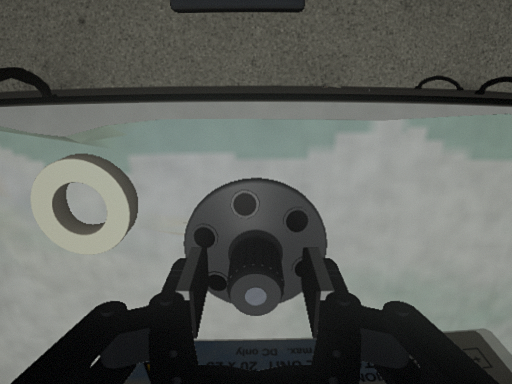

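```bash
python3 - <<'E'
from h import *
env.dwell(.3)
info(); s,c,p,d=snap("w7")
cv2.imwrite("pics/w7z.png",cv2.resize(p[130:220,200:320],None,fx=6,fy=6,interpolation=cv2.INTER_CUBIC))
cv2.imwrite("pics/w7y.png",cv2.resize(p[80:384,170:480],None,fx=1.9,fy=1.9,interpolation=cv2.INTER_CUBIC))
print(proj(c,[[.469,.314,.075]]))
E
```

```text
t=8.78 tcp [0.4692 0.3134 0.2791] F [-0.09  0.46 -1.15] T [ 0.038 -0.023  0.013] op 0.0447
[[255.70283246 182.14515308]]
```

View pics/w7z.png

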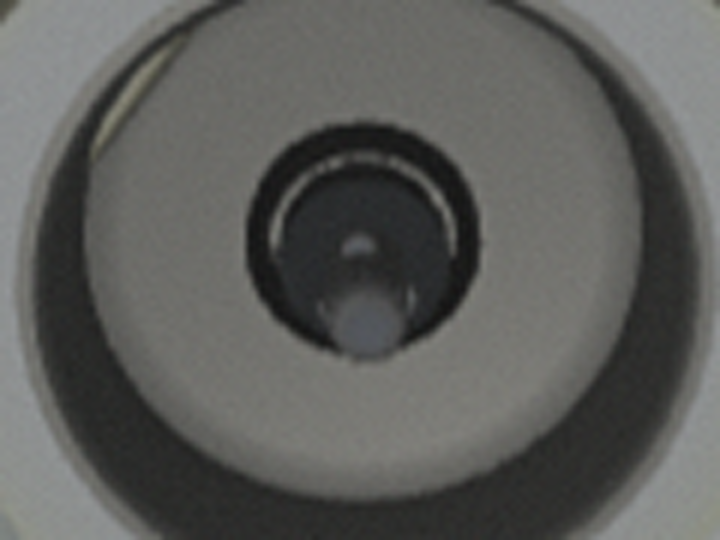

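View pics/w7y.png

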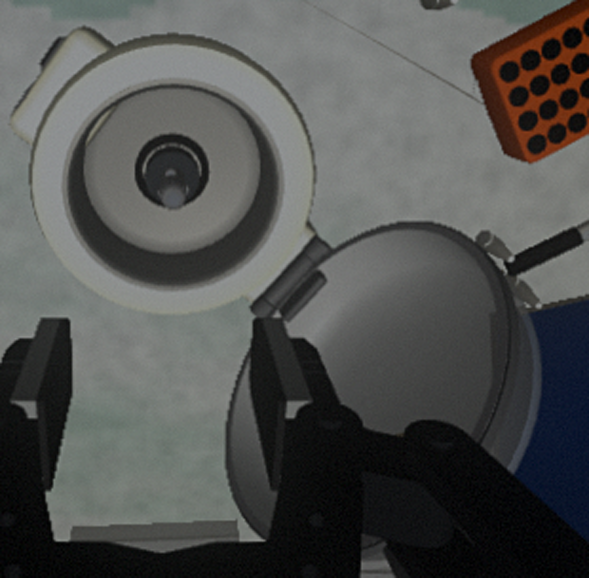

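```bash
python3 - <<'E'
from h import *
c=dict(np.load("w7.npz"))
print("tip",world(c,261.4,183.4,z=.075),"shoulder",world(c,261.4,183.4,z=.07),"flange",world(c,260.7,170.5,z=.04))
# rim fit from cloud
P=cloud(c,c['d']); 
r=np.hypot(P[...,0]-.469,P[...,1]-.309)
m=(P[...,2]>.055)&(P[...,2]<.068)&(r<.085)&(r>.04)
X=P[m]; print("rim",m.sum(),np.median(X[:,2]))
h=np.zeros((384,512),np.uint8); h[m]=255
cn,_=cv2.findContours(h,cv2.RETR_CCOMP,cv2.CHAIN_APPROX_NONE)
for k in sorted(cn,key=len)[-4:]:
    if len(k)>20:
        e=cv2.fitEllipse(k); print(len(k),e,world(c,*e[0],z=.06))
m=(P[...,2]>.03)&(P[...,2]<.05)&(r<.02); print("flange pts",m.sum(),P[m].mean(0), P[m].min(0),P[m].max(0))
m=(P[...,2]>.068)&(P[...,2]<.08)&(r<.02); print("tip pts",m.sum(),P[m].mean(0), P[m].min(0),P[m].max(0))
# lid plane points
m=(P[...,2]>.07)&(P[...,2]<.26)&(P[...,0]>.46)&(P[...,1]>.34)
X=P[m]; print("lid",m.sum(),X.min(0),X.max(0))
cc=X.mean(0); u,s,vt=np.linalg.svd(X-cc,full_matrices=False); print(cc,s/np.sqrt(len(X)),vt)
E
```

```text
tip [[0.47012561 0.31886784 0.075     ]] shoulder [[0.47168969 0.3189705  0.07      ]] flange [[0.46821728 0.31885028 0.04      ]]
rim 9077 0.059696573401716746
301 ((259.74639892578125, 175.56431579589844), (99.99116516113281, 107.63356018066406), 90.00303649902344) [[0.4674769  0.31765686 0.06      ]]
471 ((262.7383117675781, 175.0089874267578), (142.00564575195312, 155.61952209472656), 119.68122100830078) [[0.46696285 0.32032889 0.06      ]]
flange pts 412 [0.46629416 0.31584982 0.03918458] [0.45430177 0.30163429 0.03000166] [0.48682364 0.32871169 0.0493765 ]
tip pts 163 [0.47042157 0.31825586 0.07331022] [0.46533278 0.3125296  0.0681845 ] [0.47736858 0.32387847 0.07676287]
lid 13971 [0.46008941 0.34039771 0.07000403] [0.58712932 0.44295026 0.25999426]
[0.51765624 0.40680558 0.13015751] [0.04791605 0.03411614 0.02015011] [[-0.32443188 -0.08859515  0.94175095]
 [ 0.67767892 -0.71636077  0.16606785]
 [-0.65992063 -0.69208247 -0.29244933]]
```

```bash
python3 - <<'E'
from h import *
env.reach([.470,.319,.279],down(np.radians(230))); env.dwell(.2)
info(); s,c,p,d=snap("w8")
cv2.imwrite("pics/w8z.png",cv2.resize(p[130:220,200:320],None,fx=6,fy=6,interpolation=cv2.INTER_CUBIC))
print(proj(c,[[.470,.319,.075],[.470,.319,.07],[.469,.319,.04]]))
E
```

```text
t=9.78 tcp [0.4699 0.319  0.2791] F [-0.44  0.32 -0.  ] T [ 0.009 -0.036  0.019] op 0.0449
[[254.0550861  182.52079821]
 [254.06276319 180.8171656 ]
 [254.90811577 171.00317218]]
```

View pics/w8.png

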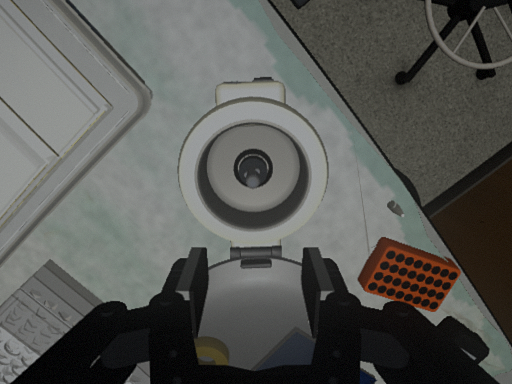

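View pics/w8z.png

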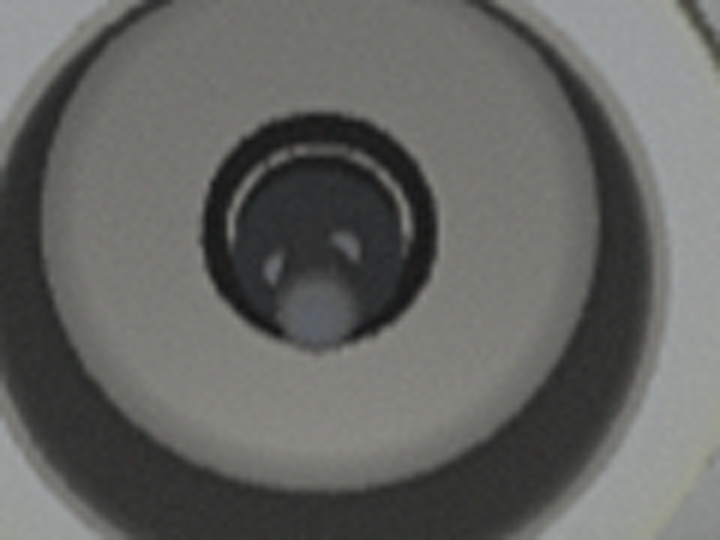

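```bash
python3 - <<'E'
from h import *
c=dict(np.load("w8.npz"));p=c['p']
o=np.array([.4704,.3186])
cv2.imwrite("pics/w8y.png",cv2.resize(p[200:384,150:370],None,fx=3.2,fy=3.2,interpolation=cv2.INTER_CUBIC))
for yaw in (46,48,50,52,54):
    a=np.radians(yaw); f=lambda x,y,z:[o[0]+x*np.cos(a)-y*np.sin(a),o[1]+x*np.sin(a)+y*np.cos(a),z]
    print(yaw,proj(c,[f(.074,.02,.062),f(.074,-.02,.062),f(-.085,.0,.05),f(.074,0,.07)]).round(1).tolist())
P=cloud(c,c['d']); m=(P[...,2]>.08)&(P[...,2]<.27)&(((P[...,:2]-o)@[np.cos(.87),np.sin(.87)])>.06)
m[:,320:]=0; m[:,:185]=0
vv,uu=np.nonzero(m); print(len(vv)); q=P[m]; x=(q[:,:2]-o)@[np.cos(.87),np.sin(.87)]
for r in range(245,384,15):
    k=(vv>=r)&(vv<r+3)&(abs(uu-255)<40)
    if k.sum(): print(r,x[k].mean().round(3),q[k,2].mean().round(3),x[k].std().round(3))
E
```

```text
46 [[268.9, 253.0], [227.5, 250.4], [260.3, 78.5], [248.1, 255.9]]
48 [[271.6, 252.4], [230.2, 251.2], [256.8, 78.4], [250.8, 256.0]]
50 [[274.3, 251.8], [232.9, 251.9], [253.3, 78.3], [253.6, 256.0]]
52 [[277.0, 251.2], [235.6, 252.5], [249.8, 78.4], [256.3, 256.0]]
54 [[279.7, 250.4], [238.3, 253.0], [246.3, 78.6], [259.1, 255.9]]
8615
275 0.089 0.08 0.001
290 0.105 0.082 0.001
305 0.113 0.093 0.001
320 0.117 0.109 0.001
335 0.119 0.125 0.001
350 0.121 0.14 0.001
365 0.123 0.154 0.001
```

View pics/w8y.png

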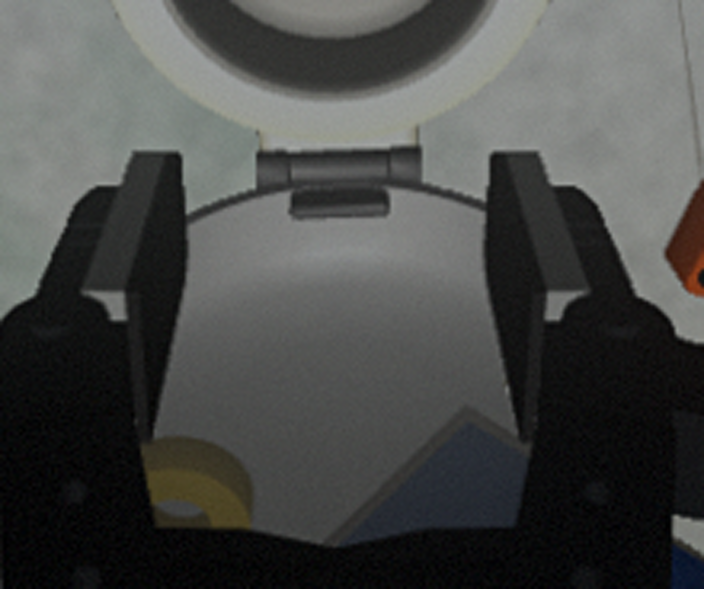

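```bash
python3 - <<'E'
from h import *
env.reach([.4341,.0462,.24],down(np.pi))
env.movel([.4341,.0462,.15],velocity=.2)
print(env.movel([.4341,.0462,.1033],velocity=.1,stop_force=4)); env.dwell(.15); info("down")
env.grip(.015,f_grip=70); info("grip"); snap("w9")
env.movel([.4341,.0462,.115],velocity=.04); env.dwell(.2); info("lift")
env.movel([.4341,.0462,.24],velocity=.2)
env.dwell(.3); info("up"); snap("w10")
for i in range(4): env.dwell(.05); info()
E
```

```text
False
down t=12.28 tcp [0.4346 0.0463 0.104 ] F [ 0.36 -0.34 -0.23] T [ 0.012 -0.028  0.009] op 0.0453
grip t=12.60 tcp [0.4345 0.0463 0.104 ] F [-1.99 -0.77  7.13] T [-0.116  0.362  0.082] op 0.0226
lift t=13.29 tcp [0.434  0.0462 0.1149] F [-0.32  0.23 -0.09] T [ 0.05  -0.057 -0.046] op 0.0224
up t=14.37 tcp [0.4337 0.0463 0.2393] F [ 0.15  0.65 -1.52] T [0.015 0.01  0.022] op 0.0226
 t=14.47 tcp [0.4339 0.0463 0.2396] F [ 0.71 -0.26 -0.29] T [-0.039  0.026  0.122] op 0.0224
 t=14.52 tcp [0.434  0.0463 0.2397] F [ 0.36  0.51 -0.33] T [-0.027  0.049  0.017] op 0.0221
 t=14.57 tcp [0.434  0.0463 0.2398] F [-0.15 -0.15 -1.75] T [ 0.002  0.009 -0.027] op 0.0224
 t=14.62 tcp [0.4341 0.0463 0.2399] F [-0.29 -0.45 -1.74] T [-0.006  0.017 -0.003] op 0.0221
```

View pics/w10.png

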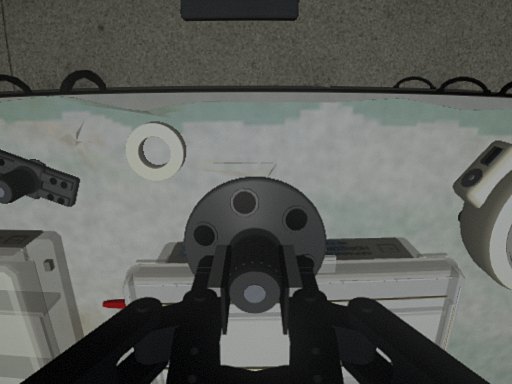

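```bash
python3 - <<'E'
from h import *
env.movel([.4341,.0462,.25],velocity=.2)
env.movel([.4704,.3186,.25],velocity=.3)
env.movel([.4704,.3186,.190],velocity=.15); env.dwell(.4)
F=[]
for i in range(8):
    env.dwell(.04); s=env.get_state(); F.append(np.r_[s['force'],s['torque']])
F=np.array(F); b=F.mean(0); np.save("base.npy",b); print("base",b.round(2),F.std(0).round(2)); info()
z=.186
while z>.157:
    hit=env.movel([.4704,.3186,z],velocity=.03,stop_force=5)
    s=env.get_state(); print("%.3f"%z,hit,s['tcp_pos'].round(4),(s['force']-b[:3]).round(2),(s['torque']-b[3:]).round(3),"%.2f"%s['time'])
    if hit: break
    z-=.004
E
```

```text
base [ 0.15  0.38 -0.73  0.03  0.01  0.  ] [0.37 0.45 0.5  0.02 0.03 0.02]
 t=17.22 tcp [0.4704 0.3186 0.19  ] F [-0.01  0.18 -0.08] T [ 0.037  0.032 -0.036] op 0.0222
0.186 False [0.4702 0.3185 0.1856] [ 0.05 -0.81 -0.43] [ 0.004 -0.03  -0.002] 17.50
0.182 False [0.4703 0.3185 0.1817] [-0.12  0.39  0.67] [ 0.007 -0.003  0.029] 17.78
0.178 False [0.4703 0.3185 0.1778] [-0.01  0.12  0.19] [-0.032 -0.007 -0.035] 18.07
0.174 False [0.4703 0.3185 0.1737] [-0.44 -0.07  0.21] [-0.047  0.06  -0.024] 18.35
0.170 False [0.4703 0.3185 0.1698] [ 0.76 -0.7   0.83] [-0.064 -0.015 -0.01 ] 18.63
0.166 False [0.4704 0.3186 0.1658] [-0.24  0.15 -0.75] [-0.043 -0.114 -0.017] 18.92
0.162 False [0.4705 0.3186 0.1618] [ 1.59  0.14 -0.34] [-0.007 -0.173 -0.034] 19.20
0.158 False [0.4705 0.3186 0.1578] [ 0.49 -0.29 -0.23] [ 0.039 -0.181 -0.018] 19.48
```

```bash
cat >> h.py <<'E'
def avg(n=6,dt=.03):
    F=[]
    for i in range(n):
        env.dwell(dt); s=env.get_state(); F.append(np.r_[s['force'],s['torque']])
    return np.mean(F,0)
E
python3 - <<'E'
from h import *
b=np.load("base.npy")
print(0,(avg()-b).round(3))
for x,y in ((.4709,.3186),(.4714,.3186)):
    env.movel([x,y,.158],velocity=.01); a=avg()-b; print(x,y,a.round(3))
info()
E
```

```text
0 [ 0.645  0.155 -0.834  0.043 -0.229  0.01 ]
0.4709 0.3186 [ 0.065 -0.043 -0.622 -0.025 -0.02  -0.001]
0.4714 0.3186 [-0.147 -0.37  -0.201 -0.039 -0.01  -0.001]
 t=20.58 tcp [0.4714 0.3186 0.158 ] F [-0.53 -0.35 -0.62] T [ 0.037 -0.006 -0.013] op 0.0224
```

```bash
python3 - <<'E'
from h import *
b=np.load("base.npy"); x,y=.4715,.3186
z=.158; prev=0
while z>.1310:
    z-=.001
    env.movel([x,y,z],velocity=.01,stop_force=4)
    a=avg(4,.02)-b; s=env.get_state()
    print("%.3f act %.4f"%(z,s['tcp_pos'][2]),a.round(2),"op %.4f t %.2f"%(s['opening'],s['time']))
    if a[2]>16: print("limit"); break
    if prev-a[2]>3: print("click?"); break
    prev=max(prev,a[2])
E
```

```text
0.157 act 0.1569 [-0.03  0.11 -0.61 -0.01 -0.03  0.  ] op 0.0226 t 20.90
0.156 act 0.1560 [-0.08 -0.37 -0.17 -0.01  0.01  0.  ] op 0.0222 t 21.22
0.155 act 0.1550 [-0.19 -0.83 -0.63 -0.02 -0.01 -0.02] op 0.0222 t 21.53
0.154 act 0.1540 [-0.19 -0.63 -0.44 -0.05 -0.05  0.03] op 0.0226 t 21.85
0.153 act 0.1530 [ 0.08 -0.07 -0.6  -0.01  0.   -0.01] op 0.0220 t 22.17
0.152 act 0.1520 [-0.01 -0.06 -0.12  0.05 -0.08 -0.01] op 0.0225 t 22.48
0.151 act 0.1511 [-0.04  0.18  0.43  0.05 -0.07 -0.01] op 0.0222 t 22.80
0.150 act 0.1501 [-0.31  0.1   1.95  0.09 -0.09 -0.  ] op 0.0224 t 23.12
0.149 act 0.1491 [ 0.03 -0.1   2.48  0.09 -0.1  -0.  ] op 0.0226 t 23.43
0.148 act 0.1481 [ 0.5  -0.05  3.69  0.09 -0.1  -0.01] op 0.0224 t 23.75
0.147 act 0.1471 [ 0.35  0.24  5.27  0.1  -0.08 -0.01] op 0.0225 t 24.07
0.146 act 0.1462 [-0.55 -0.34  6.43 -0.   -0.03  0.01] op 0.0220 t 24.38
0.145 act 0.1453 [-0.06 -0.58  6.33 -0.01 -0.   -0.  ] op 0.0225 t 24.70
0.144 act 0.1444 [ 0.14 -0.51  8.24 -0.06  0.03  0.  ] op 0.0219 t 25.02
0.143 act 0.1435 [-0.11 -0.7   8.67 -0.15  0.06  0.01] op 0.0219 t 25.33
0.142 act 0.1426 [-7.80e-01 -1.23e+00  1.03e+01 -2.00e-01  1.70e-01 -1.00e-02] op 0.0222 t 25.65
0.141 act 0.1418 [-8.900e-01 -1.410e+00  1.097e+01 -2.400e-01  1.500e-01 -1.000e-02] op 0.0226 t 25.97
0.140 act 0.1409 [-1.47 -1.71 11.79 -0.26  0.18 -0.05] op 0.0222 t 26.28
0.139 act 0.1393 [-0.37  0.11  6.63  0.02 -0.04  0.02] op 0.0223 t 26.60
click?
```

```bash
python3 - <<'E'
from h import *
b=np.load("base.npy"); x,y=.4715,.3186
for z in (.138,.137,.136,.1355,.138,.141,.1435):
    env.movel([x,y,z],velocity=.012,stop_force=5)
    a=avg(4,.02)-b; s=env.get_state()
    print("%.4f act %.4f"%(z,s['tcp_pos'][2]),a.round(2),"t %.2f"%(s['time']))
snap("w11")
E
```

```text
0.1380 act 0.1384 [-0.2  -0.28  8.07 -0.03  0.02  0.01] t 26.92
0.1370 act 0.1376 [-0.76 -0.62  9.14 -0.11  0.09  0.01] t 27.23
0.1360 act 0.1367 [-1.280e+00 -6.800e-01  1.097e+01 -2.000e-01  1.500e-01 -1.000e-02] t 27.55
0.1355 act 0.1363 [-1.110e+00 -8.200e-01  1.091e+01 -2.600e-01  1.900e-01 -1.000e-02] t 27.87
0.1380 act 0.1385 [-0.09 -0.49  7.93 -0.01  0.03  0.  ] t 28.29
0.1410 act 0.1410 [ 0.98  0.88  4.48  0.37 -0.19  0.01] t 28.76
0.1435 act 0.1432 [ 0.3   0.39  1.57  0.15 -0.1   0.01] t 29.18
```

View pics/w11.png

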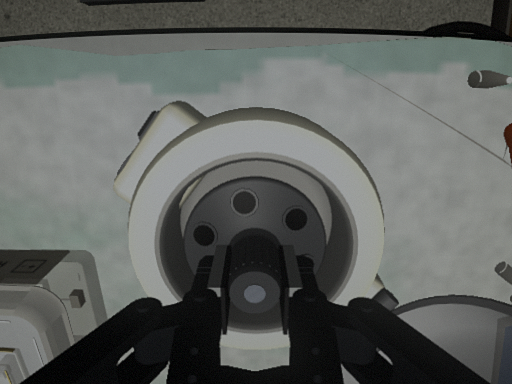

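```bash
python3 - <<'E'
from h import *
b=np.load("base.npy"); x,y=.4715,.3186
env.grip(.042); info("open")
env.movel([x,y,.16],velocity=.08)
env.movel([x,y,.298],velocity=.25); env.dwell(.2)
info(); s,c,p,d=snap("w12")
P=cloud(c,d)
r=np.hypot(P[...,0]-.471,P[...,1]-.3186)
for lo,hi in((0,.01),(.015,.035),(.052,.066)):
    m=(r>lo)&(r<hi)&(P[...,2]>.03)&(P[...,2]<.12); m[230:]=0; print(lo,hi,m.sum(),np.median(P[m][:,2]))
print(proj(c,[[.471,.3186,.096]]))
q,d2=camera("scene"); np.savez("scene2.npz",p=q,d=d2,**calibration("scene"))
cv2.imwrite("pics/s2.png",cv2.resize(q[80:220,170:310],None,fx=4,fy=4,interpolation=cv2.INTER_CUBIC))
E
```

```text
open t=29.56 tcp [0.4714 0.3184 0.1434] F [ 0.74 -0.16 -0.15] T [-0.04   0.017  0.01 ] op 0.0419
 t=30.82 tcp [0.471  0.318  0.2962] F [-0.09 -0.26 -0.38] T [ 0.03   0.027 -0.001] op 0.0421
0 0.01 421 0.09553755402463149
0.015 0.035 3095 0.059277956358560036
0.052 0.066 5215 0.05982171803774661
[[256.09751615 184.40805839]]
```

View pics/w12.png

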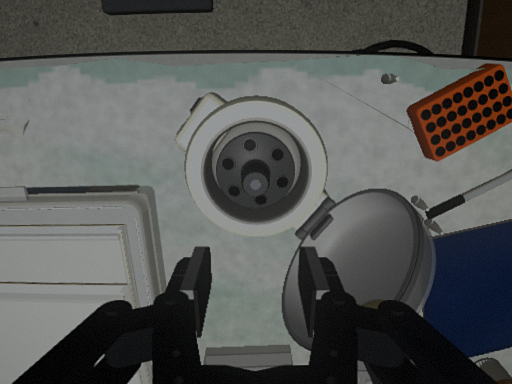

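View pics/s2.png

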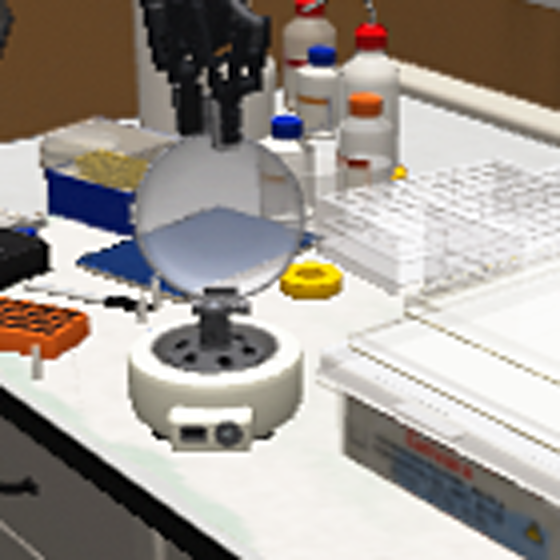

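```bash
cat >> h.py <<'E'
O=np.array([.471,.3186]); YAW=np.radians(51.8); EX=np.array([np.cos(YAW),np.sin(YAW)]); EY=np.array([-EX[1],EX[0]])
def spin(x,z,y=0.): return np.r_[O+x*EX+y*EY,z]
def lid(th,r,h=.006):
    "spinner-frame x,z of lid point r from hinge, h out"
    return .074-r*np.cos(th)+h*np.sin(th), .062+r*np.sin(th)+h*np.cos(th)
E
python3 - <<'E'
from h import *
c=dict(np.load("scene0.npz")); P=cloud(c,c['d'])
for th in (1.65,1.7,1.75,1.8,1.85,1.9):
    pts=[spin(*lid(th,.176),.019),spin(*lid(th,.176),-.019),spin(*lid(th,.142),.019),spin(*lid(th,.142),-.019)]
    print(th,proj(c,pts).round(1).tolist())
print(proj(c,[spin(.074,.062),spin(-.07,.06),spin(.07,.06)]))
cv2.imwrite("pics/s0t.png",cv2.resize(c['p'][95:175,190:260],None,fx=8,fy=8,interpolation=cv2.INTER_CUBIC))
for v in range(100,122,3):
    print(v,[ (float(((P[v,u,:2]-O)@EX).round(3)),float(P[v,u,2].round(3))) for u in (220,224,227)])
E
```

```text
1.65 [[217.3, 102.9], [229.4, 103.0], [217.6, 113.7], [229.6, 113.8]]
1.7 [[217.5, 102.5], [229.5, 102.7], [217.8, 113.4], [229.7, 113.5]]
1.75 [[217.8, 102.3], [229.7, 102.5], [218.0, 113.1], [229.8, 113.3]]
1.8 [[218.0, 102.2], [229.8, 102.4], [218.2, 113.0], [229.9, 113.2]]
1.85 [[218.2, 102.3], [230.0, 102.4], [218.4, 113.0], [230.1, 113.2]]
1.9 [[218.5, 102.5], [230.2, 102.6], [218.5, 113.2], [230.2, 113.3]]
[[224.42627887 156.89164597]
 [221.32242146 176.26379588]
 [224.36393077 157.92377581]]
100 [(0.754, 0.07), (0.928, 0.023), (0.585, 0.115)]
103 [(0.098, 0.236), (0.095, 0.237), (0.099, 0.236)]
106 [(0.1, 0.226), (0.096, 0.227), (0.097, 0.227)]
109 [(0.099, 0.216), (0.097, 0.217), (0.093, 0.218)]
112 [(0.099, 0.206), (0.098, 0.207), (0.093, 0.208)]
115 [(0.117, 0.191), (0.125, 0.189), (0.122, 0.19)]
118 [(0.127, 0.178), (0.122, 0.179), (0.122, 0.18)]
121 [(0.122, 0.169), (0.122, 0.169), (0.125, 0.169)]
```

View pics/s0t.png

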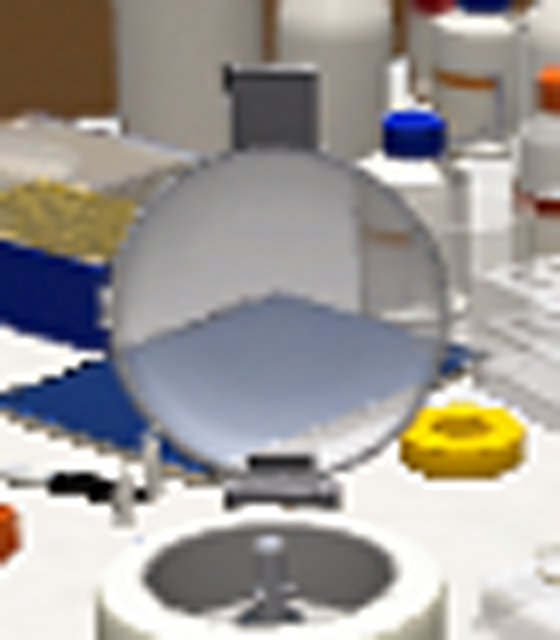

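```bash
cat >> h.py <<'E'
QL=down(YAW+np.pi); RC=.166; NL=.0726
def ftip(th,off=0.):
    x,z=lid(th,RC); 
    xc=max(x,lid(th,.176)[0]) if th>np.pi/2 else x
    n=np.array([np.sin(th),np.cos(th)])
    return spin(xc+.011+off*n[0], z+NL+off*n[1])
E
python3 - <<'E'
from h import *
for th in np.linspace(1.71,0,8):
    t=ftip(th); q=kin.inverse_kinematics(t,QL); print("%.2f"%th,t.round(3),None if q is None else q.round(2))
pre=spin(.128,.345); print(pre,kin.inverse_kinematics(pre,QL))
env.grip(0.0,f_grip=30)
s=env.get_state(); env.movel([s['tcp_pos'][0],s['tcp_pos'][1],.345],velocity=.2)
env.reach(pre,QL); env.dwell(.2); info()
snap("w13")
q,d2=camera("scene"); cv2.imwrite("pics/s3.png",cv2.resize(q[40:180,170:310],None,fx=4,fy=4,interpolation=cv2.INTER_CUBIC))
E
```

```text
1.71 [0.542 0.409 0.298] [-0.05  0.75 -1.13  1.5   0.68  1.33  1.24]
1.47 [0.516 0.376 0.3  ] [ 0.02  0.69 -1.15  1.6   0.65  1.29  1.24]
1.22 [0.492 0.345 0.293] [ 0.09  0.64 -1.17  1.7   0.62  1.23  1.25]
0.98 [0.469 0.316 0.276] [ 0.15  0.6  -1.18  1.8   0.61  1.16  1.25]
0.73 [0.45  0.292 0.25 ] [ 0.19  0.58 -1.17  1.89  0.61  1.09  1.25]
0.49 [0.435 0.272 0.218] [ 0.2   0.59 -1.15  1.97  0.64  1.01  1.22]
0.24 [0.425 0.26  0.181] [ 0.19  0.61 -1.11  2.03  0.69  0.94  1.18]
0.00 [0.421 0.255 0.141] [ 0.14  0.65 -1.04  2.07  0.76  0.87  1.13]
[0.55015627 0.41918968 0.345     ] [-0.06884612  0.72872741 -1.14131259  1.40989241  0.6595613   1.41599079
  1.26683179]
 t=32.72 tcp [0.5498 0.4185 0.3455] F [ 0.92 -0.85  0.38] T [ 0.042  0.021 -0.015] op 0.0001
```

View pics/w13.png

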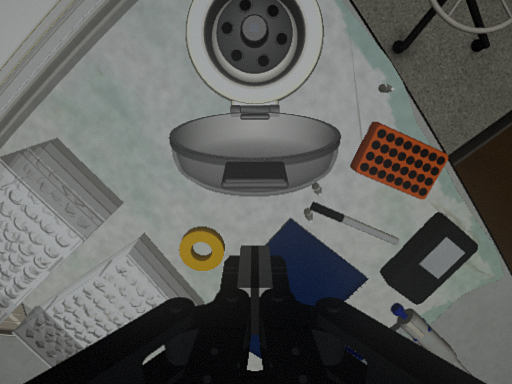

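View pics/s3.png

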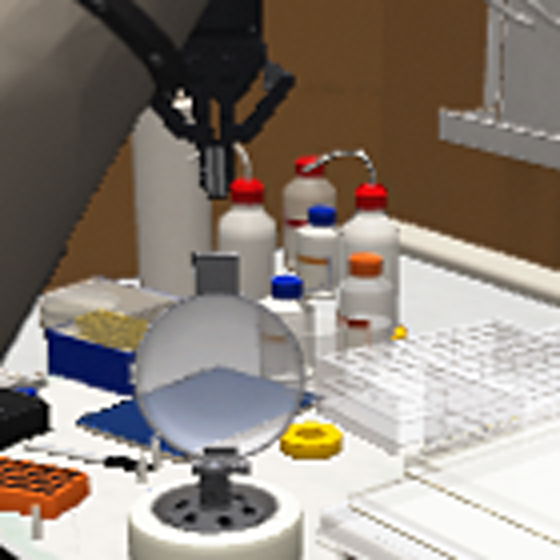

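```bash
python3 - <<'E'
from h import *
p=spin(.128,lid(1.71,RC)[1]+NL)
print(env.movel(p,velocity=.15,stop_force=6)); a0=avg(4,.02)
for th in np.arange(1.70,1.09,-.1):
    h=env.movel(ftip(th),velocity=.07,stop_force=8); s=env.get_state()
    print("%.2f"%th,h,s['tcp_pos'].round(3),(s['force']-a0[:3]).round(1),"%.2f"%s['time'])
    if h: break
snap("w14")
q,d2=camera("scene"); cv2.imwrite("pics/s4.png",cv2.resize(q[40:180,170:310],None,fx=4,fy=4,interpolation=cv2.INTER_CUBIC))
np.save("a0.npy",a0)
E
```

```text
False
1.70 False [0.541 0.408 0.299] [-0.3  0.9 -0.6] 33.70
1.60 False [0.53  0.394 0.301] [0.2 0.5 0.4] 34.10
1.50 False [0.52  0.381 0.301] [0.5 1.6 0.2] 34.49
1.40 False [0.51  0.368 0.299] [ 1.1 -0.  -0.3] 34.88
1.30 False [0.5   0.355 0.296] [ 0.2  0.4 -0.3] 35.26
1.20 False [0.49  0.342 0.291] [-0.3  0.1 -0.4] 35.64
1.10 False [0.48  0.33  0.285] [ 0.9  0.3 -0.4] 36.02
```

View pics/s4.png

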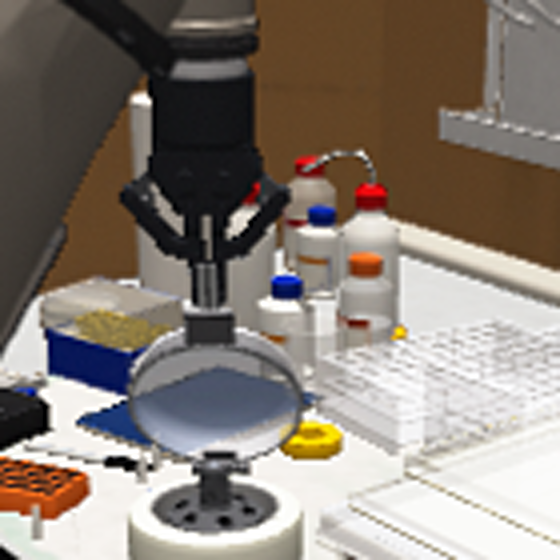

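View pics/w14.png

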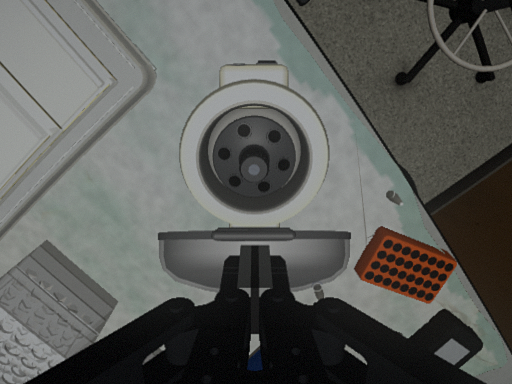

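```bash
python3 - <<'E'
from h import *
a0=np.load("a0.npy")
for th in np.arange(1.0,.19,-.1):
    h=env.movel(ftip(th),velocity=.07,stop_force=8); s=env.get_state()
    print("%.2f"%th,h,s['tcp_pos'].round(3),(s['force']-a0[:3]).round(1),"%.2f"%s['time'])
    if h: break
env.dwell(.1)
snap("w15")
q,d2=camera("scene"); cv2.imwrite("pics/s5.png",cv2.resize(q[40:180,170:310],None,fx=4,fy=4,interpolation=cv2.INTER_CUBIC))
E
```

```text
1.00 False [0.471 0.319 0.277] [ 0.  -0.2 -0.3] 36.51
0.90 False [0.463 0.308 0.268] [-0.   0.9 -1.1] 36.89
0.80 False [0.455 0.297 0.258] [ 0.7  0.2 -0.5] 37.27
0.70 False [0.447 0.288 0.246] [ 0.3  0.3 -0.3] 37.66
0.60 False [0.441 0.28  0.233] [-0.4  0.3 -0.8] 38.04
0.50 False [0.435 0.273 0.219] [-0.1  0.4 -0.7] 38.42
0.40 False [0.43  0.267 0.204] [ 0.9 -0.3 -1.4] 38.81
0.30 False [0.426 0.262 0.189] [ 0.3  0.8 -0.3] 39.19
0.20 False [0.423 0.258 0.173] [ 0.3  0.2 -0.1] 39.58
```

View pics/s5.png

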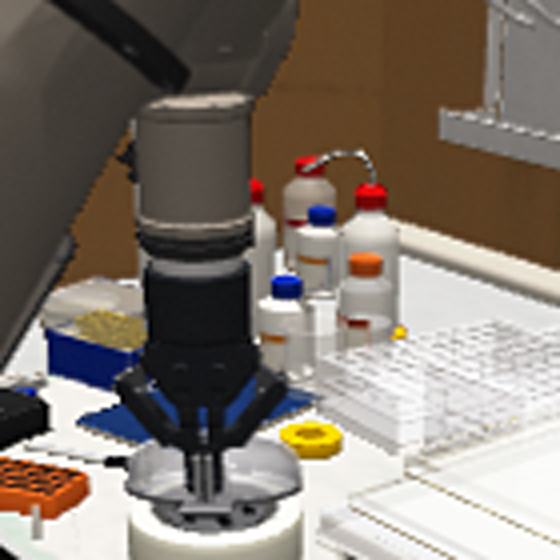

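View pics/w15.png

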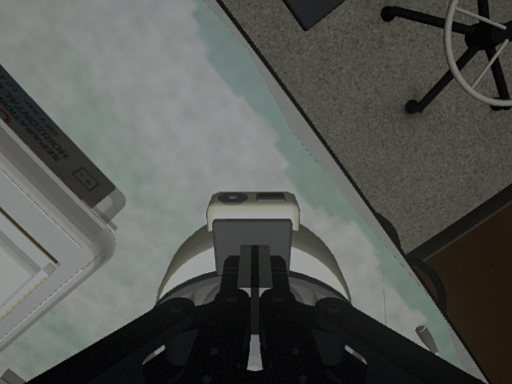

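```bash
python3 - <<'E'
from h import *
a0=np.load("a0.npy")
print((avg(4,.02)-a0).round(2))
for th in (.14,.09,.05,.02,0,-.01,-.02,-.03,-.04):
    h=env.movel(ftip(th),velocity=.03,stop_force=5); s=env.get_state()
    a=avg(3,.02)-a0
    print("%.2f"%th,h,s['tcp_pos'].round(4),a[:3].round(1),"%.2f"%s['time'])
    if h or a[2]>5: break
snap("w16")
E
```

```text
[ 0.    0.15 -0.62  0.02  0.   -0.03]
0.14 False [0.4223 0.2568 0.1635] [ 0.3 -0.  -0.6] 40.33
0.09 False [0.4215 0.2558 0.1553] [-0.1  0.1 -0.8] 40.80
0.05 False [0.4211 0.2552 0.1487] [ 0.6  0.4 -0.9] 41.23
0.02 False [0.4209 0.255  0.1437] [ 0.3 -0.1 -0.3] 41.59
0.00 False [0.4211 0.2552 0.1407] [0.8 0.2 1.1] 41.90
-0.01 False [0.4211 0.2553 0.1403] [-1.8 -4.  17.2] 42.20
```

View pics/w16.png

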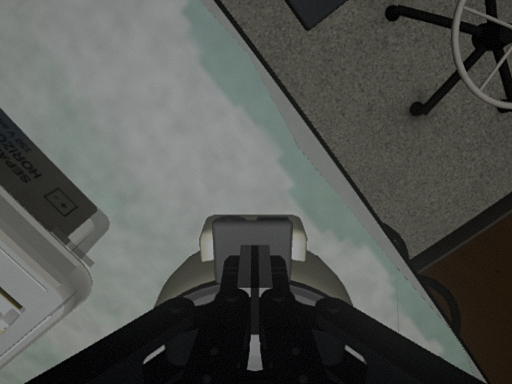

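```bash
python3 - <<'E'
from h import *
p=ftip(0)
env.movel([p[0],p[1],.16],velocity=.06)
env.movel([p[0],p[1],.33],velocity=.2); env.dwell(.2); info()
s,c,im,d=snap("w17"); P=cloud(c,d)
X=P.reshape(-1,3); x=(X[:,:2]-O)@EX; y=(X[:,:2]-O)@EY
for lo in np.arange(-.102,-.064,.004):
    m=(x>lo)&(x<lo+.004)&(abs(y)<.014)&(X[:,2]>.04)&(X[:,2]<.13)
    if m.sum(): print(lo.round(3),m.sum(),np.median(X[m,2]).round(4))
q,d2=camera("scene"); cv2.imwrite("pics/s6.png",cv2.resize(q[80:220,170:310],None,fx=4,fy=4,interpolation=cv2.INTER_CUBIC))
q,d2=camera("scene"); cv2.imwrite("pics/s6f.png",q)
E
```

```text
t=44.00 tcp [0.4206 0.2547 0.329 ] F [-0.42  0.37 -0.24] T [-0.046  0.011  0.016] op 0.0001
-0.102 117 0.0678
-0.098 109 0.0681
-0.094 104 0.0678
-0.09 102 0.0681
-0.086 110 0.068
-0.082 110 0.068
-0.078 111 0.0681
-0.074 102 0.0681
-0.07 230 0.0763
-0.066 161 0.0878
```

View pics/s6.png

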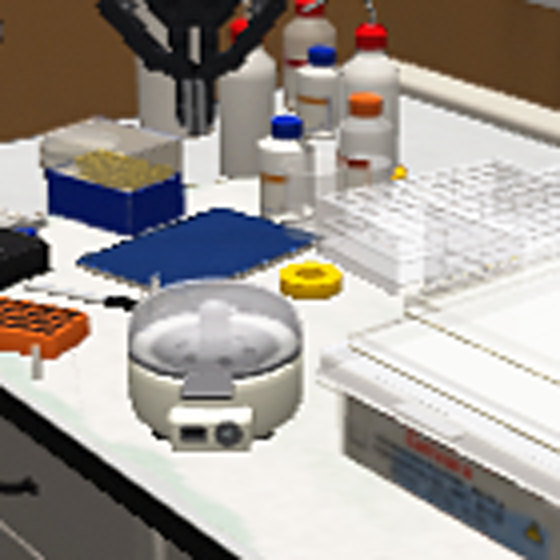

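View pics/w17.png

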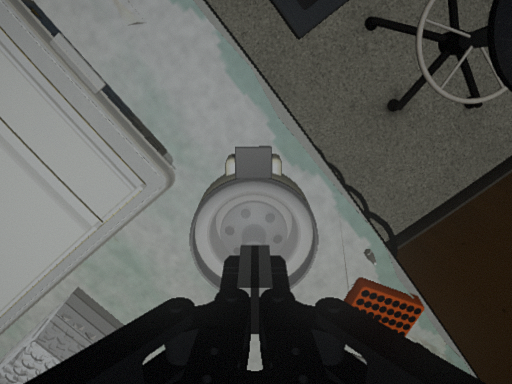

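View pics/s6f.png

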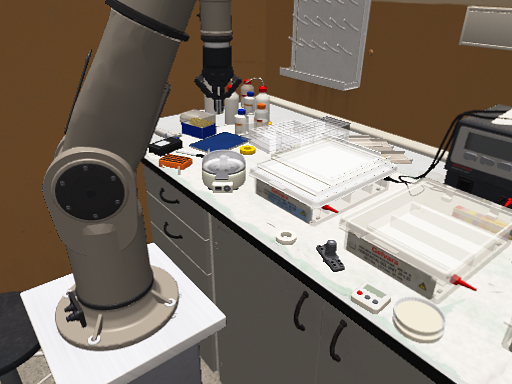

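The tab is flat and level at 0.068 m from end to end, which is the height it has when the lid is shut. The rotor can be seen seated under the dome, and the strip rotor, tape, timer and tube block are where they started. I'm handing it in.

```bash
python3 -c "
from h import *
job.job_done(); info()"
```

```text
the job is handed in; nothing more can be done
the job is handed in; nothing more can be done
```

The round tube rotor is clicked home on the spindle and the lid is fully shut; I handed the job in at about 44 s of the 67 s allowed.

- **Rotor:** I gripped it by the knob and lowered it over the spindle, moving about 1 mm sideways on the way to relieve side contact. It clicked at about 12 N, where the force dropped to 6.6 N. The highest press I read was about 12 N. As I eased off, the push faded to nothing at the height expected for home. The depth camera put the knob top at 95.5 mm, against 96 mm nominal.
- **Lid:** I pushed it round by the tab with closed fingers until it met a hard stop. That last step ended at about 17 N on the tab. It was meant to stop at 5 N, so the end was firmer than I intended. Afterwards the tab's top face measured 68 mm along its whole length, which matches the shut height.
- **Other things:** in the last pictures the strip rotor, tape, timer and tube block looked unmoved. The gripper was clear above the lid, touching nothing.

No check failed or disagreed, apart from that firmer stop on the lid.

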